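Put the brew-station vessels back on their own places

TASK

At the coffee-tasting table the three vessels stand on one another's places. Put the steel dosing cup on the scale, the stoppered glass carafe on the warming plate and the lidded bean jar on the cork coaster, each upright, set down gently (not dropped) and centred to within about a centimetre; the empty wooden board is there to park one on meanwhile. Tip nothing over, and leave the upturned tumbler, the tamper and the timer where they are.

Things in the scene. Friction and masses are not known exactly. Their poses are not given: they have to be found in the camera images.
- cup: Steel dosing cup, loose: open, plain and round, slightly tapered, 52 mm across at the foot and 58 mm at the rim, 72 mm high, wall 3 mm, about 0.15 kg. Starts upright on the warming plate. Origin at the centre of its underside, z up; it may stand at any yaw (round, so yaw does not matter).
- carafe: Empty clear glass carafe with a cork stopper, loose, about 0.3 kg, 150 mm high over all. Round body 70 mm across up to 66 mm high, shoulder narrowing to 90 mm high, then a straight neck 42 mm across (a 43 mm lip ring near its top) up to 135 mm high; cork stopper 34 mm across on top, fixed in it. Best held by the neck about 115 mm above its foot. Starts upright on the cork coaster. Origin at the centre of its underside, z up; yaw does not matter.
- jar: White ceramic bean jar with a wooden lid, loose, about 0.35 kg. Round, 62 mm across, ceramic to 72 mm high, lid of the same width to 82 mm, lid knob 22 mm across to 96 mm high; the lid is fixed on. Starts upright on the scale. Origin at the centre of its underside, z up; yaw does not matter.
- scale: Small black digital scale, fixed to the table. Square steel weighing platform 92 x 92 mm, its top 24 mm above the origin; a display strip 28 mm wide and 18 mm high lies along the platform's -x side (out to 76 mm from the origin). Platform does not move. Origin on the table under the middle of the platform, z up. The place of the dosing cup.
- warmer: Round black warming plate (cold), fixed to the table: base 116 mm across and 24 mm high, on it a dark steel disc 100 mm across whose top is 30 mm above the origin; a low control lug 20 mm high (small knob to 26 mm) sticks out on its -x side to 79 mm from the origin. Origin on the table under the middle of the disc, z up. The place of the carafe.
- coaster: Round cork coaster, fixed to the table, 96 mm across, 8 mm thick. Origin under its middle, z up. The place of the bean jar.
- board: Square dark wooden board, fixed to the table, 110 x 110 mm, 14 mm thick, empty at the start: the free spot. Origin under its middle, z up.
- tumbler: Bystander, loose: small clear glass tumbler standing upside down, 51 mm across at the table, 40 mm at the top, 70 mm high. Origin at the centre of its underside. Leave it where it is.
- tamper: Bystander, loose: coffee tamper standing on its round steel base 50 mm across and 12 mm thick, wooden handle 30 mm across, 72 mm high over all. Origin at the centre of its underside. Leave it where it is.
- timer: Bystander, loose: round grey kitchen timer with a white dial on top, 50 mm across, 36 mm high. Origin at the centre of its underside. Leave it where it is.
There are look-alikes about, which are no part of the job. Leave any yellow look-alike of the warmer alone.

How it is judged:
By the outcome, as a careful person would: the job done as asked, in the order asked, and still so for the second after the job is handed in, with the robot touching nothing.
It also fails if it takes over 120 s, if anything falls off the work surface, if the arm or the gripper's body presses on something with over 40 N, if the wrist force passes 120 N, or if a joint passes its speed limit or range.

ROBOT

A 6-joint arm with a two-finger parallel gripper is mounted at the origin on the work surface. World frame = base frame: x ahead of the robot, y to its left, z up, the work surface at z = 0. Lengths are in m, angles in rad, forces in N, time in s.
With the tool pointing down it reaches from about 0.425 to 0.95 m from the base axis. Payload 14.7 kg.
Tool frame: the origin (TCP) lies on the centre line of the jaws, within the pads' length; the fingertips stand 11 mm ahead of it and the grasp point (between the pads) lies 8 mm behind it; z points along the fingers, y is the line along which they close (so a half turn about z gives the same grasp; the last joint's range is limited). The gripper opens to 85 mm and grips with 20 to 120 N. Pads are 22 mm wide; open, the fingers measure 114 mm over their backs; the gripper's body (76 mm by 85 mm) begins 54 mm behind the grasp point. The pads swing forward as they close: fully open they stand 13 mm farther back than shut.
Start: joints at [1.132, 0.48, 1.596, -0, 1.065, -0.047], TCP at [0.248, 0.601, 0.218] pointing down, gripper open.
Joint ranges: [-2.75, 2.75], [-0.82, 2.05], [0.23, 2.67], [-1.56, 4.7], [0.09, 2.69], [-2.92, 2.92]. Speed limits (rad/s): [1.89, 1.89, 2.39, 3.01, 3.01, 3.01].

INTERFACE

Orientations are given as a 3x3 rotation matrix whose columns are the frame's x, y, z axes.
In Python, from rig import get_state, eyes, manip gives the robot as it stands.
- The arm moves only by the tool drive_tool, never from a script. Its argument "commands" is a list of rows, each a list of 5 numbers: the shift along the tool's x, y, z in cm, then the turn about the tool's z in rad, then the opening in per cent of the stroke, from 0 (shut) to 100 (fully open). A call has 1 to 5 rows; each row is the pose to reach, as a shift and turn from the pose commanded when the call began, along the tool's axes at that moment; what a row does not reach only later rows make up. A row lasts 1/8 s, in which the tool goes at most 62.5 mm and 10.7 degrees, less where a joint would pass 70% of its speed; a pose out of reach is approached as far as the arm can. A call with a gripper value outside its range is refused whole. The fingers move at their own pace and stop on an object; the grip force is fixed at half the most. Time passes only in rows, so rows that repeat a pose let the fingers close. It gives the time, the measured TCP pose, the force, the opening and the grip force at its end, in the units of the state.
- get_state(): the state, without advancing time (a new reading comes with each control period).
- eyes.read_camera(name): name is "side" or "top" or "wrist"; returns the picture (480x640x3 uint8, red, green, blue); there is no depth.
- eyes.camera_model(name): a dict with "fx", "fy", "cx", "cy" (pixels), "eye" and "rotation" of the camera in the world; the wrist camera has in their place "mount" (4x4, takes a point from camera to tool coordinates, whose origin is the TCP and whose axes are the flange's). Camera axes: x right, y down, z forward; pixel columns grow to the right and rows downward; lengths in m; the calibration is good to about 2 mm. The wrist camera is an equidistant fisheye: a pixel r from the principal point sees the ray r / f radians off the axis. A picture is of the moment at which its call begins: read the wrist's pose just before it. camera_model takes no time and is no camera call.
- manip.hand_in(): hands the job in; it is judged then, once.
The state is a dict: "time_s": time; "joint_positions": joint angles; "joint_velocities": joint speeds; "effort": joint torques, N m; "position": TCP position; "tool_rot": TCP orientation; "contact_force": force on the tool from outside, world axes, zero at the start; "moment": the same for the moment, N m; "gripper_width": finger opening in m; "grip_force": force on a finger pad.
Only numpy, scipy, OpenCV 4.12 (cv2) and the standard library are available. Lean on these libraries where they do the work, as an engineer would, in place of code of your own. Each camera call takes 0.05 s, during which the arm holds its last target. There are 200 camera calls.

## Working session

There is one attempt and no reset: what is moved stays moved. The work goes in short steps, Python scripts to look and compute and a tool call to move; the robot and the scene stay as the last step left them, time stands still between calls to the robot, and variables do not carry over. Pictures are saved under pics/ and viewed, at most 14 in all, crops included, and the job is handed in when it is done.

Besides the shell and the picture viewer there is one more tool, called after ">>>" as a command line: name --pt "numbers of a row" for each row, then --argument value for the rest. drive_tool: Moves the arm, as the interface text tells. Its arguments: {"type":"object","properties":{"commands":{"type":"array"}},"required":["commands"]}

```bash
mkdir -p pics; python3 - <<'E'
from rig import get_state, eyes
import cv2
s=get_state();print(s['time_s'],s['position'],s['tool_rot'],s['gripper_width'])
for n in("top","side"):
    print(n,eyes.camera_model(n)); cv2.imwrite(f"pics/{n}0.png",eyes.read_camera(n)[:,:,::-1])
print(eyes.camera_model("wrist"))
E
```

```text
0.0 [0.24800335 0.60035253 0.21706293] [[-9.24215492e-01  3.81870958e-01 -5.43381271e-04]
 [ 3.81871338e-01  9.24214819e-01 -1.11804724e-03]
 [ 7.52512515e-05 -1.24081831e-03 -9.99999227e-01]] 0.0851326225916153
top {'fx': 582.6615999882351, 'fy': 582.6615999882351, 'cx': 317.82430999070584, 'cy': 251.69812670598375, 'eye': array([ 0.34861492, -0.02329473,  1.08075426]), 'rotation': array([[-0.02146213, -0.98758619,  0.15560492],
       [-0.99976826,  0.02094019, -0.00499287],
       [ 0.00167249, -0.15567602, -0.98780675]])}
side {'fx': 548.5973365887054, 'fy': 548.5973365887054, 'cx': 324.6164835499038, 'cy': 240.72684219518874, 'eye': array([ 0.30841036, -0.77005803,  0.65307326]), 'rotation': array([[ 0.96793084, -0.1427838 ,  0.20669462],
       [-0.25095064, -0.58742265,  0.76938833],
       [ 0.01156092, -0.79658484, -0.60441619]])}
{'fx': 371.64829954431775, 'fy': 371.64829954431775, 'cx': 311.87826827040595, 'cy': 241.7991719016951, 'mount': array([[ 2.60841098e-04, -9.44683729e-01, -3.27982597e-01,
         8.43136753e-02],
       [ 9.99999949e-01,  1.85748704e-04,  2.60279987e-04,
         3.60975310e-04],
       [-1.84959926e-04, -3.27982648e-01,  9.44683729e-01,
        -1.56363510e-01],
       [ 0.00000000e+00,  0.00000000e+00,  0.00000000e+00,
         1.00000000e+00]])}
```

View pics/top0.png

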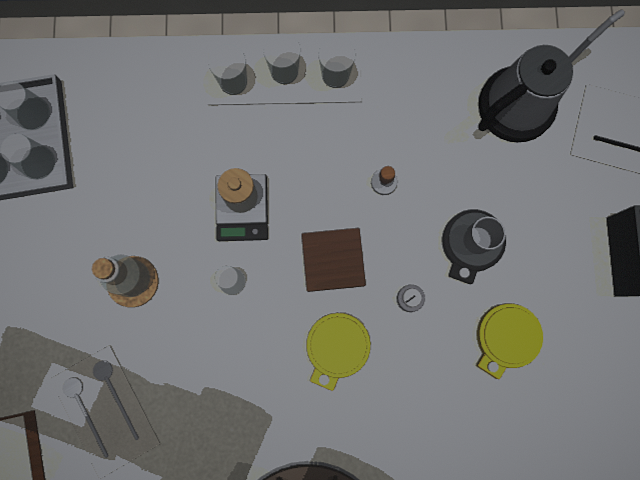

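View pics/side0.png

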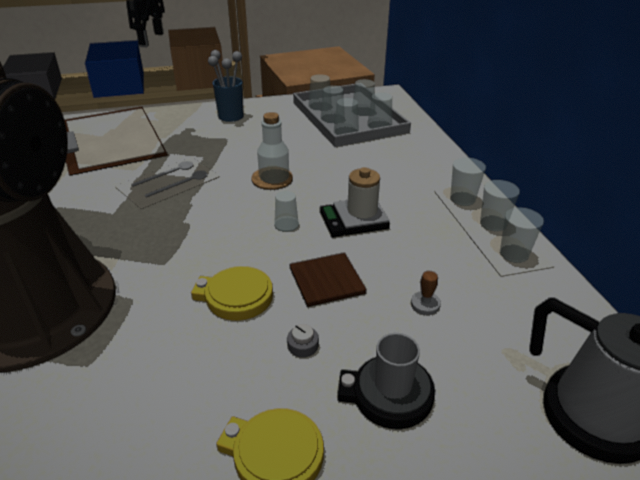

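Top view: the scale with the jar is at (242,205), the carafe on its coaster at (132,281), and the free board at (334,260). Bystanders are the tumbler (230,280), tamper (385,182) and timer (411,298).

Warmer candidates are the black plate under the cup (475,240) and yellow plates at (338,345) and (510,336). The black one fits, since it is black and carries the cup; the yellow ones are look-alikes. I'll overlay projected outlines in an enlarged crop to confirm.

```bash
cat > h.py <<'E'
import numpy as np, cv2
from rig import get_state, eyes
def ray(n,uv,z):
    m=eyes.camera_model(n); d=m['rotation']@[(uv[0]-m['cx'])/m['fx'],(uv[1]-m['cy'])/m['fy'],1]
    e=m['eye']; return e+d*(z-e[2])/d[2]
def proj(n,P):
    m=eyes.camera_model(n); p=(np.atleast_2d(P)-m['eye'])@m['rotation']
    return np.c_[m['fx']*p[:,0]/p[:,2]+m['cx'],m['fy']*p[:,1]/p[:,2]+m['cy']]
t=np.linspace(0,2*np.pi,60)
def circ(c,r,z): return np.c_[c[0]+r*np.cos(t),c[1]+r*np.sin(t),0*t+z]
def sq(c,a,z,yaw=0):
    q=np.array([[-1,-1],[1,-1],[1,1],[-1,1]])*a/2; R=np.array([[np.cos(yaw),-np.sin(yaw)],[np.sin(yaw),np.cos(yaw)]])
    return np.c_[q@R.T+c[:2],np.full(4,z)]
def draw(n,img,polys,x,y,w,h,s):
    im=cv2.resize(img[y:y+h,x:x+w,::-1],None,fx=s,fy=s,interpolation=cv2.INTER_CUBIC)
    for P in polys: cv2.polylines(im,[np.int32(((proj(n,P)-[x,y])+.5)*s*16)],True,(255,0,255),1,cv2.LINE_AA,4)
    return im
E
python3 - <<'E'
from h import *
d={}
for k,uv,z in [('coaster',(132,281),.008),('warmer',(475,238),.03),('board',(334,259.5),.014),('scale',(242,199),.024),('jar',(237,188),.106),('jarknob',(234,183),.12),('cup',(488,233),.102),('carafe',(103,267),.158),('tumbler',(228,277),.07),('tamper',(387,175),.072),('timer',(411,298),.036)]:
    d[k]=ray('top',uv,z); print(k,d[k].round(3))
img=cv2.imread('pics/top0.png')[:,:,::-1]; sim=cv2.imread('pics/side0.png')[:,:,::-1]
P=[circ(d['coaster'],.048,.008),circ(d['warmer'],.05,.03),circ(d['warmer'],.058,.0),sq(d['board'],.11,.014,.04),sq(d['scale'],.092,.024,0),circ(d['jar'],.031,.106),circ(d['cup'],.029,.102),circ(d['cup'],.026,.03),circ(d['carafe'],.017,.158),circ(d['carafe'],.035,.008),circ(d['jar'],.031,.024)]
a=draw('top',img,P,85,155,180,160,4);b=draw('top',img,P,290,200,230,180,3)
cv2.imwrite('pics/a.png',a[:600]);cv2.imwrite('pics/b.png',b)
s=draw('side',sim,P,180,100,266,330,1.8);cv2.imwrite('pics/s.png',s[:600])
E
```

```text
coaster [0.47  0.316 0.008]
warmer [ 0.533 -0.317  0.03 ]
board [ 0.501 -0.058  0.014]
scale [0.617 0.11  0.024]
jar [0.616 0.109 0.106]
jarknob [0.621 0.112 0.12 ]
cup [ 0.529 -0.32   0.102]
carafe [0.477 0.315 0.158]
tumbler [0.467 0.129 0.07 ]
tamper [ 0.644 -0.155  0.072]
timer [ 0.426 -0.194  0.036]
```

View pics/a.png

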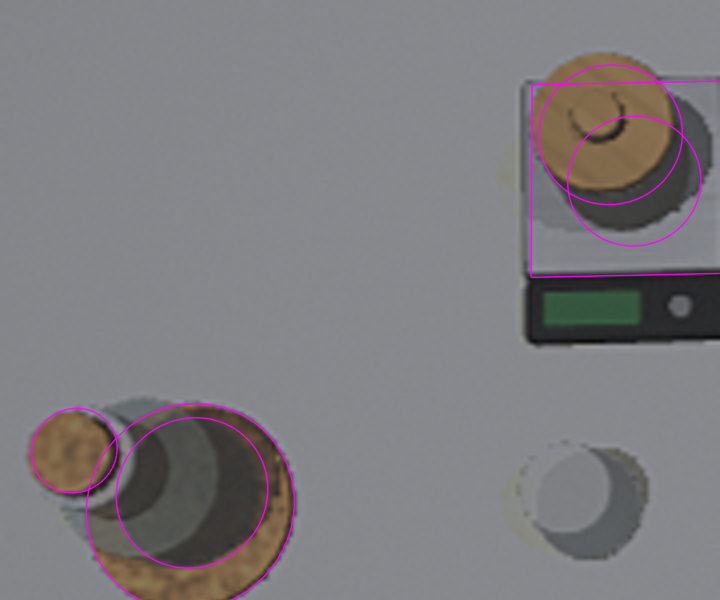

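View pics/b.png

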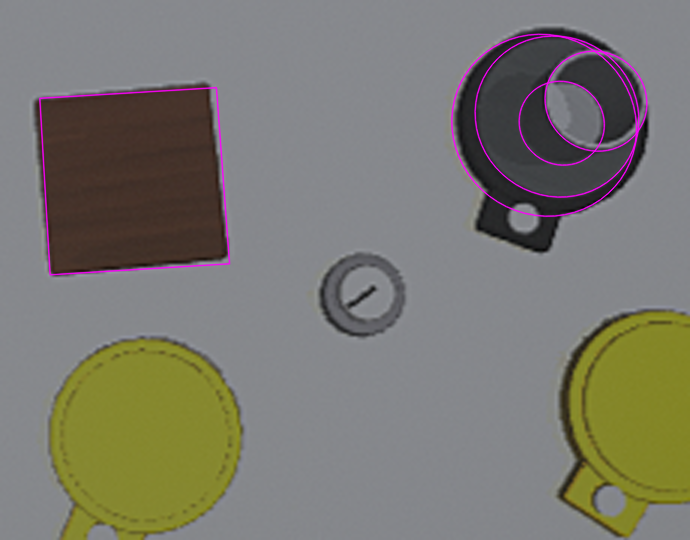

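View pics/s.png

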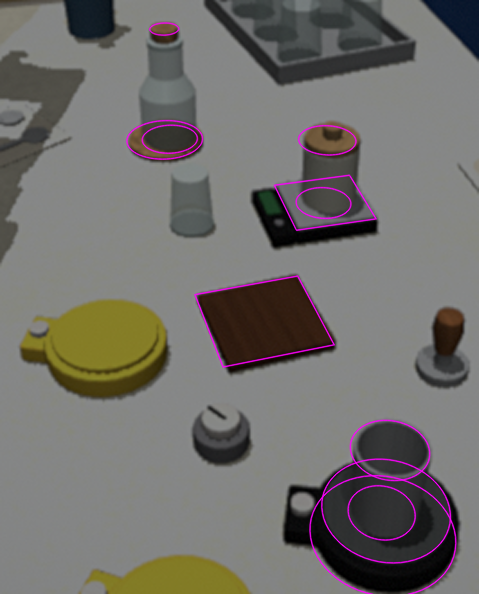

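The crops confirm the black plate under the cup as the warmer; the yellow ones are left alone. My hand picks are off by a few millimetres, so I'll refine with an edge fit over both views.

```bash
cat > fit.py <<'E'
from h import *
def grad(img):
    g=cv2.GaussianBlur(cv2.cvtColor(np.ascontiguousarray(img),cv2.COLOR_RGB2GRAY).astype(np.float32),(0,0),.8)
    g=np.log(g+8); return cv2.Sobel(g,cv2.CV_32F,1,0),cv2.Sobel(g,cv2.CV_32F,0,1)
def score(G,n,P):
    P=np.vstack([P[i]+(np.roll(P,-1,0)[i]-P[i])*f for i in range(len(P)) for f in np.linspace(0,1,25 if len(P)==4 else 2)[:-1]][:]) if len(P)==4 else P
    p=proj(n,P).astype(np.float32); d=np.roll(p,-1,0)-np.roll(p,1,0); nn=np.c_[-d[:,1],d[:,0]]/(np.linalg.norm(d,axis=1)[:,None]+1e-6)
    gx,gy=[cv2.remap(g,p[:,0],p[:,1],cv2.INTER_LINEAR).ravel() for g in G]
    return np.mean(np.minimum(abs(gx*nn[:,0]+gy*nn[:,1]),1.0))
def fit(imgs,parts,c0,rng=.014,yaws=(0,)):
    from itertools import product
    Gs={n:grad(i) for n,i in imgs.items()}; best=None; st=np.arange(-rng,rng+1e-6,.001)
    for dx,dy,w in product(st,st,yaws):
        c=np.array([c0[0]+dx,c0[1]+dy]); s=sum(score(Gs[n],n,f(c,w)) for n in Gs for f in parts)
        if best is None or s>best[0]: best=(s,c,w)
    return best
C=lambda r,z:(lambda c,w:circ(c,r,z))
S=lambda a,z:(lambda c,w:sq(c,a,z,w))
parts=dict(coaster=[C(.048,.008)],warmer=[C(.058,.024),C(.05,.03),C(.058,0)],jar=[C(.031,.106),C(.011,.12)],cup=[C(.029,.102)],carafe=[C(.017,.158)],
 board=[S(.11,.014)],scale=[S(.092,.024)],tumbler=[C(.02,.07)],tamper=[C(.025,.012)],timer=[C(.025,.036)])
E
python3 - <<'E'
from fit import *
im={n:cv2.imread(f'pics/{n}0.png')[:,:,::-1] for n in('top','side')}
g=dict(coaster=(.47,.316),warmer=(.533,-.317),board=(.501,-.058),scale=(.617,.11),jar=(.62,.111),cup=(.529,-.32),carafe=(.477,.315),tumbler=(.467,.129),tamper=(.644,-.155),timer=(.426,-.194))
for k in g:
    ys=np.arange(-.1,.11,.02) if k in('board','scale') else (0,)
    o=[k]
    for v in [im]+[{n:im[n]} for n in im]:
        b=fit(v,parts[k],g[k],yaws=ys); o+=[b[1].round(3),round(float(b[2]),2),round(float(b[0]),2)]
    print(*o)
E
```

```text
Traceback (most recent call last):
  File "fit.py", line 14, in fit
    c=np.array([c0[0]+dx,c0[1]+dy]); s=sum(score(Gs[n],n,f(c,w)) for n in Gs for f in parts)
                                       ~~~^^^^^^^^^^^^^^^^^^^^^^^^^^^^^^^^^^^^^^^^^^^^^^^^^^
  File "fit.py", line 14, in <genexpr>
    c=np.array([c0[0]+dx,c0[1]+dy]); s=sum(score(Gs[n],n,f(c,w)) for n in Gs for f in parts)
                                           ~~~~~^^^^^^^^^^^^^^^^
  File "fit.py", line 7, in score
    p=proj(n,P).astype(np.float32); d=np.roll(p,-1,0)-np.roll(p,1,0); nn=np.c_[-d[:,1],d[:,0]]/(np.linalg.norm(d,axis=1)[:,None]+1e-6)
      ~~~~^^^^^
  File "h.py", line 7, in proj
    m=eyes.camera_model(n); p=(np.atleast_2d(P)-m['eye'])@m['rotation']
ValueError: time passes only in moves, steps and waits
```

```bash
sed -i "s/eyes.camera_model(n)/cm(n)/; s/^def ray/import functools\n@functools.lru_cache\ndef cm(n): return eyes.camera_model(n)\ndef ray/" h.py
cat > run1.py <<'E'
from fit import *
im={n:cv2.imread(f'pics/{n}0.png')[:,:,::-1] for n in('top','side')}
g=dict(coaster=(.47,.316),warmer=(.533,-.317),board=(.501,-.058),scale=(.617,.11),jar=(.62,.111),cup=(.529,-.32),carafe=(.477,.315),tumbler=(.467,.129),tamper=(.644,-.155),timer=(.426,-.194))
for k in g:
    ys=np.arange(-.1,.11,.04) if k in('board','scale') else (0,)
    o=[k]
    for v in [im]+[{n:im[n]} for n in im]:
        b=fit(v,parts[k],g[k],yaws=ys); o+=[b[1].round(3),round(float(b[2]),2),round(float(b[0]),2)]
    print(*o)
E
python3 run1.py
```

```text
coaster [0.469 0.313] 0.0 1.59 [0.469 0.314] 0.0 0.83 [0.471 0.311] 0.0 0.92
warmer [ 0.533 -0.318] 0.0 4.91 [ 0.532 -0.318] 0.0 2.6 [ 0.535 -0.317] 0.0 2.37
board [ 0.503 -0.057] 0.06 1.99 [ 0.502 -0.056] 0.06 1.0 [ 0.502 -0.063] 0.06 1.0
scale [0.62  0.115] 0.02 1.42 [0.62  0.115] 0.02 0.74 [0.619 0.108] -0.02 0.74
jar [0.623 0.111] 0.0 2.67 [0.622 0.111] 0.0 1.07 [0.619 0.098] 0.0 1.72
cup [ 0.53 -0.32] 0.0 1.8 [ 0.529 -0.319] 0.0 0.97 [ 0.531 -0.321] 0.0 0.94
carafe [0.475 0.315] 0.0 1.57 [0.474 0.315] 0.0 0.76 [0.477 0.314] 0.0 0.88
tumbler [0.467 0.134] 0.0 0.76 [0.464 0.116] 0.0 0.47 [0.467 0.136] 0.0 0.38
tamper [ 0.653 -0.157] 0.0 1.28 [ 0.646 -0.156] 0.0 0.65 [ 0.645 -0.168] 0.0 0.83
timer [ 0.425 -0.193] 0.0 1.26 [ 0.426 -0.193] 0.0 1.0 [ 0.426 -0.208] 0.0 0.77
```

>>> drive_tool --pt "-27 -15.4 0 -0.39 100" --pt "-27 -15.4 0 -0.39 100" --pt "-27 -15.4 0 -0.39 100" --pt "-27 -15.4 0 -0.39 100" --pt "-27 -15.4 0 -0.39 100"

```text
time_s: 0.72
position: [0.4362, 0.3582, 0.2176]
tool_rot: [[-1.0, 0.002, -0.0], [0.002, 1.0, -0.0], [0.0, -0.0, -1.0]]
contact_force: [2.2, 0.3, -0.5]
gripper_width: 0.0858
grip_force: 0.0
```

>>> drive_tool --pt "-18.5 -24.7 0 0 100" --pt "-18.5 -24.7 0 0 100" --pt "-18.5 -24.7 0 0 100" --pt "-18.5 -24.7 0 0 100" --pt "-18.5 -24.7 0 0 100"

```text
time_s: 1.35
position: [0.6208, 0.1106, 0.2175]
tool_rot: [[-1.0, 0.002, -0.0], [0.002, 1.0, 0.0], [0.0, 0.0, -1.0]]
contact_force: [0.4, 0.5, 0.3]
gripper_width: 0.0855
grip_force: 0.0
```

>>> drive_tool --pt "0 0 0 0 100" --pt "0 0 0 0 100"

```text
time_s: 1.6
position: [0.6194, 0.1126, 0.2172]
tool_rot: [[-1.0, 0.003, -0.001], [0.003, 1.0, 0.0], [0.001, 0.0, -1.0]]
contact_force: [-0.0, 0.7, 0.1]
gripper_width: 0.0857
grip_force: 0.0
```

```bash
cat > wr.py <<'E'
from h import *
def shot(name,f=1.):
    s=get_state(); im=eyes.read_camera('wrist'); m=cm('wrist')
    cv2.imwrite(name,im[:,:,::-1]); return s,im
def wproj(s,P):
    m=cm('wrist'); M=np.array(m['mount']); p=(np.atleast_2d(P)-s['position'])@np.array(s['tool_rot'])
    p=(p-M[:3,3])@M[:3,:3]; r=np.hypot(p[:,0],p[:,1]); th=np.arctan2(r,p[:,2]); k=m['fx']*th/np.maximum(r,1e-9)
    return np.c_[m['cx']+k*p[:,0],m['cy']+k*p[:,1]]
def overlay(name,s,im,polys,roi=None,sc=1):
    o=im[:,:,::-1].copy()
    x,y,w,h=roi or (0,0,640,480); o=cv2.resize(o[y:y+h,x:x+w],None,fx=sc,fy=sc,interpolation=cv2.INTER_CUBIC)
    for P in polys: cv2.polylines(o,[np.int32((wproj(s,P)-[x,y]+.5)*sc*16)],True,(255,0,255),1,cv2.LINE_AA,4)
    cv2.imwrite(name,o)
E
python3 - <<'E'
from wr import *
s,im=shot('pics/w1raw.png'); print(s['position'])
overlay('pics/w1.png',s,im,[circ((.622,.111),.031,.106),circ((.622,.111),.011,.12),sq((.619,.111),.092,.024),sq((.619,.115),.092,.024)])
E
```

```text
[0.61936621 0.11256757 0.21724146]
```

View pics/w1.png

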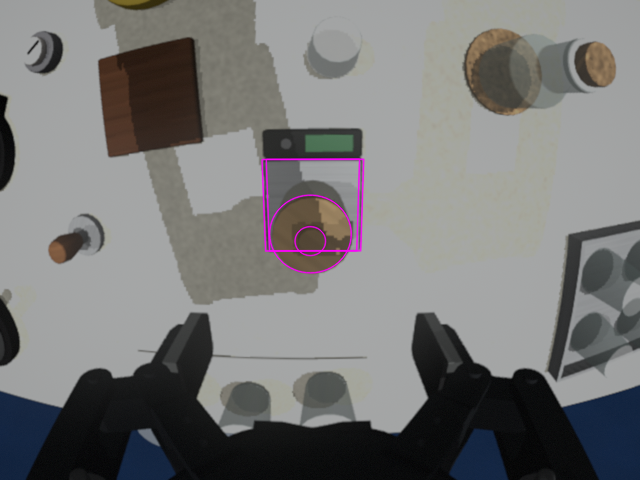

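The wrist overlay fits the jar at (310,235) and the scale platform at (314,205), so the positions hold. Descending to grasp.

>>> drive_tool --pt "-0.2 -0.1 4 0 100" --pt "-0.2 -0.1 8 0 100" --pt "-0.2 -0.1 12 0 100" --pt "-0.2 -0.1 14.5 0 100" --pt "-0.2 -0.1 14.5 0 100"

```text
time_s: 2.28
position: [0.6198, 0.1127, 0.0712]
tool_rot: [[-1.0, 0.0, -0.004], [0.0, 1.0, -0.0], [0.004, -0.0, -1.0]]
contact_force: [0.5, 0.1, 1.4]
gripper_width: 0.0852
grip_force: 0.0
```

>>> drive_tool --pt "0 0 0 0 60" --pt "0 0 0 0 60" --pt "0 0 0 0 60" --pt "0 0 0 0 60" --pt "0 0 0 0 60"

```text
time_s: 2.9
position: [0.6227, 0.1123, 0.0747]
tool_rot: [[-1.0, 0.002, 0.002], [0.002, 1.0, 0.001], [-0.002, 0.001, -1.0]]
contact_force: [-1.2, 3.5, 7.1]
gripper_width: 0.0599
grip_force: 63.4
```

>>> drive_tool --pt "0 0 -1 0 60" --pt "0 0 -3 0 60" --pt "0 0 -6 0 60" --pt "0 0 -9 0 60" --pt "0 0 -9 0 60"

```text
time_s: 3.52
position: [0.6235, 0.1118, 0.1658]
tool_rot: [[-1.0, 0.002, 0.005], [0.002, 1.0, 0.001], [-0.005, 0.001, -1.0]]
contact_force: [0.7, -0.6, -5.3]
gripper_width: 0.0594
grip_force: 66.3
```

>>> drive_tool --pt "1.5 -2 0 0 60" --pt "4.5 -6.5 0 0 60" --pt "8 -11.5 0 0 60" --pt "11 -15.5 0 0 60" --pt "12 -17 0 0 60"

```text
time_s: 4.15
position: [0.4991, -0.0597, 0.162]
tool_rot: [[-1.0, 0.004, -0.002], [0.004, 1.0, 0.0], [0.002, 0.0, -1.0]]
contact_force: [0.7, 0.9, -3.5]
gripper_width: 0.0593
grip_force: 66.4
```

>>> drive_tool --pt "0 0 0 0 60" --pt "0 0 0 0 60" --pt "0 0 0 0 60"

```text
time_s: 4.53
position: [0.5022, -0.0574, 0.1625]
tool_rot: [[-1.0, 0.001, 0.0], [0.001, 1.0, 0.0], [-0.0, 0.0, -1.0]]
contact_force: [0.5, 0.3, -4.6]
gripper_width: 0.0597
grip_force: 66.5
```

```bash
python3 - <<'E'
from fit import *
s=get_state(); im={'top':eyes.read_camera('top'),'side':eyes.read_camera('side')}
print(s['position'],s['gripper_width'],s['contact_force'])
for n in im: cv2.imwrite(f'pics/{n}1.png',im[n][:,:,::-1])
for n in im: print(n,fit({n:im[n]},parts['scale'],(.619,.112),yaws=np.arange(-.06,.07,.03),rng=.008))
x=draw('top',im['top'],[sq((.619,.112),.092,.024),sq((.502,-.057),.11,.014,.06)],190,120,200,190,3)
y=draw('side',im['side'],[sq((.619,.112),.092,.024),sq((.502,-.057),.11,.014,.06)],250,130,190,190,3)
cv2.imwrite('pics/c.png',cv2.resize(np.hstack([x[:570],y]),(800,390)))
E
```

```text
[ 0.50218517 -0.05735225  0.16253346] 0.05974182016186697 [ 0.5488516   0.3048812  -4.61241151]
top (np.float32(0.41740242), array([0.62 , 0.116]), np.float64(0.03))
side (np.float32(0.59306353), array([0.621, 0.111]), np.float64(0.03))
```

View pics/c.png

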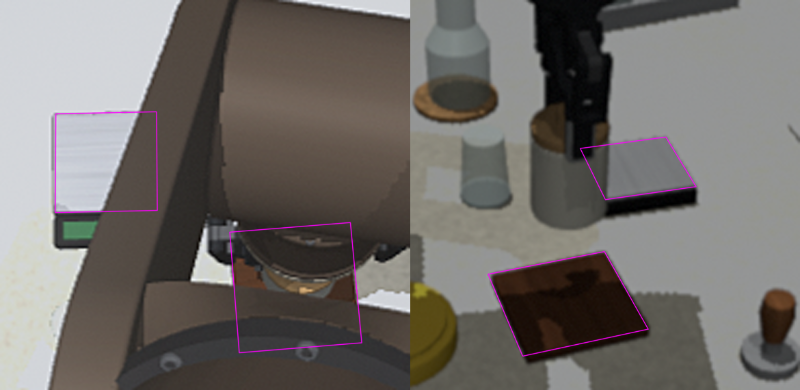

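The jar is held and hangs over the board (side crop); the scale overlay at (.619,.112) fits. Lowering.

>>> drive_tool --pt "0 0 3 0 60" --pt "0 0 6.5 0 60" --pt "0 0 9 0 60" --pt "0 0 9.5 0 60" --pt "0 0 9.5 0 60"

```text
time_s: 5.25
position: [0.5019, -0.058, 0.0679]
tool_rot: [[-1.0, 0.001, -0.0], [0.001, 1.0, 0.0], [0.0, 0.0, -1.0]]
contact_force: [0.8, -0.5, -4.4]
gripper_width: 0.0598
grip_force: 66.4
```

>>> drive_tool --pt "0 0 0.1 0 60" --pt "0 0 0.2 0 60" --pt "0 0 0.3 0 60" --pt "0 0 0.4 0 60" --pt "0 0 0.4 0 60"

```text
time_s: 5.88
position: [0.5018, -0.0582, 0.0646]
tool_rot: [[-1.0, 0.002, 0.001], [0.002, 1.0, -0.0], [-0.001, -0.0, -1.0]]
contact_force: [-5.4, 2.0, 17.5]
gripper_width: 0.0597
grip_force: 69.0
```

>>> drive_tool --pt "0 0 -0.15 0 70" --pt "0 0 -0.15 0 80" --pt "0 0 -0.15 0 100" --pt "0 0 -0.15 0 100" --pt "0 0 -0.15 0 100"

```text
time_s: 6.5
position: [0.5016, -0.0582, 0.0652]
tool_rot: [[-1.0, 0.002, -0.0], [0.002, 1.0, -0.0], [0.0, -0.0, -1.0]]
contact_force: [-0.0, 0.5, 0.2]
gripper_width: 0.0855
grip_force: 0.0
```

>>> drive_tool --pt "0 0 -2 0 100" --pt "0 0 -6 0 100" --pt "0 0 -11 0 100" --pt "0 0 -15 0 100" --pt "0 0 -15 0 100"

```text
time_s: 7.12
position: [0.5034, -0.0584, 0.2181]
tool_rot: [[-1.0, 0.002, 0.005], [0.002, 1.0, -0.001], [-0.005, -0.001, -1.0]]
contact_force: [-0.6, -0.3, -0.4]
gripper_width: 0.0855
grip_force: 0.0
```

>>> drive_tool --pt "-2.7 -26.2 0 0 100" --pt "-2.7 -26.2 0 0 100" --pt "-2.7 -26.2 0 0 100" --pt "-2.7 -26.2 0 0 100" --pt "-2.7 -26.2 0 0 100"

```text
time_s: 7.75
position: [0.5276, -0.3237, 0.2137]
tool_rot: [[-1.0, 0.005, -0.001], [0.005, 1.0, 0.0], [0.001, 0.0, -1.0]]
contact_force: [0.1, 0.8, -0.6]
gripper_width: 0.0854
grip_force: 0.0
```

>>> drive_tool --pt "0 0 0 0 100" --pt "0 0 0 0 100"

```text
time_s: 8.0
position: [0.5278, -0.3187, 0.2147]
tool_rot: [[-1.0, 0.001, -0.001], [0.001, 1.0, 0.001], [0.001, 0.001, -1.0]]
contact_force: [0.2, 0.1, 0.7]
gripper_width: 0.0857
grip_force: 0.0
```

```bash
python3 - <<'E'
from wr import *
s,im=shot('pics/w2raw.png'); print(s['position'])
overlay('pics/w2.png',s,im,[circ((.530,-.320),.029,.102),circ((.533,-.318),.05,.03),circ((.533,-.318),.058,.024),circ((.502,-.057),.031,.096),sq((.502,-.057),.11,.014,.06)])
E
```

```text
[ 0.52777465 -0.3186668   0.21467267]
```

View pics/w2.png

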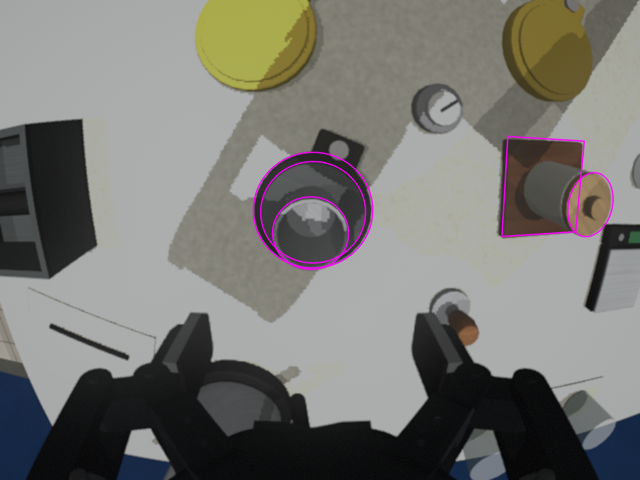

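The cup at (311,230) and warmer at (313,211) match their overlays, and the jar stands upright on the board. Grasping the cup.

>>> drive_tool --pt "-0.2 -0.1 4 0 100" --pt "-0.2 -0.1 8 0 100" --pt "-0.2 -0.1 12 0 100" --pt "-0.2 -0.1 14.3 0 100" --pt "-0.2 -0.1 14.3 0 100"

```text
time_s: 8.68
position: [0.5293, -0.3193, 0.0709]
tool_rot: [[-1.0, 0.0, -0.003], [0.0, 1.0, 0.002], [0.003, 0.002, -1.0]]
contact_force: [0.1, -0.4, 0.1]
gripper_width: 0.0854
grip_force: 0.0
```

>>> drive_tool --pt "0 0 0 0 55" --pt "0 0 0 0 55" --pt "0 0 0 0 55" --pt "0 0 0 0 55" --pt "0 0 0 0 55"

```text
time_s: 9.3
position: [0.5312, -0.3213, 0.0744]
tool_rot: [[-1.0, 0.002, 0.003], [0.002, 1.0, -0.001], [-0.003, -0.001, -1.0]]
contact_force: [-1.1, 5.3, 13.8]
gripper_width: 0.0553
grip_force: 60.6
```

>>> drive_tool --pt "0 0 -1 0 55" --pt "0 0 -3 0 55" --pt "0 0 -6 0 55" --pt "0 0 -10 0 55" --pt "0 0 -14 0 55"

```text
time_s: 9.93
position: [0.53, -0.3212, 0.2145]
tool_rot: [[-1.0, 0.002, 0.001], [0.002, 1.0, -0.001], [-0.001, -0.001, -1.0]]
contact_force: [1.5, -0.6, -1.3]
gripper_width: 0.055
grip_force: 63.8
```

>>> drive_tool --pt "-0.6 3 0 0 55" --pt "-1.6 8 0 0 55" --pt "-2.8 13.5 0 0 55" --pt "-4 19 0 0 55" --pt "-5 24 0 0 55"

```text
time_s: 10.55
position: [0.5809, -0.0795, 0.2134]
tool_rot: [[-1.0, 0.002, 0.001], [0.002, 1.0, -0.0], [-0.001, -0.0, -1.0]]
contact_force: [0.5, -0.6, -2.3]
gripper_width: 0.0549
grip_force: 63.9
```

>>> drive_tool --pt "-1 5 0 0 55" --pt "-2 10 0 0 55" --pt "-3 15 0 0 55" --pt "-3.7 18.2 0 0 55" --pt "-3.9 19.3 0 0 55"

```text
time_s: 11.18
position: [0.6201, 0.1135, 0.2131]
tool_rot: [[-1.0, -0.0, 0.001], [-0.0, 1.0, 0.0], [-0.001, 0.0, -1.0]]
contact_force: [-0.1, 0.0, -2.1]
gripper_width: 0.0552
grip_force: 63.9
```

>>> drive_tool --pt "0 0 0 0 55" --pt "0 0 0 0 55" --pt "0 0 0 0 55"

```text
time_s: 11.55
position: [0.6198, 0.1105, 0.2124]
tool_rot: [[-1.0, 0.003, -0.0], [0.003, 1.0, -0.0], [0.0, -0.0, -1.0]]
contact_force: [0.1, -1.0, -1.9]
gripper_width: 0.0554
grip_force: 63.9
```

>>> drive_tool --pt "0 0.15 4 0 55" --pt "0 0.15 8 0 55" --pt "0 0.15 12 0 55" --pt "0 0.15 13.9 0 55" --pt "0 0.15 13.9 0 55"

```text
time_s: 12.18
position: [0.6193, 0.1126, 0.0725]
tool_rot: [[-1.0, 0.002, -0.002], [0.002, 1.0, -0.0], [0.002, -0.0, -1.0]]
contact_force: [0.2, -0.3, -1.6]
gripper_width: 0.0553
grip_force: 64.2
```

>>> drive_tool --pt "0 0 0.1 0 55" --pt "0 0 0.2 0 55" --pt "0 0 0.3 0 55" --pt "0 0 0.4 0 55" --pt "0 0 0.4 0 55"

```text
time_s: 12.8
position: [0.6198, 0.1132, 0.0692]
tool_rot: [[-1.0, 0.002, -0.0], [0.002, 1.0, -0.0], [0.0, -0.0, -1.0]]
contact_force: [0.2, -0.9, -2.1]
gripper_width: 0.0552
grip_force: 64.2
```

>>> drive_tool --pt "0 0 0.1 0 55" --pt "0 0 0.2 0 55" --pt "0 0 0.2 0 55"

```text
time_s: 13.18
position: [0.6207, 0.1133, 0.0684]
tool_rot: [[-1.0, 0.002, 0.002], [0.002, 1.0, 0.0], [-0.002, 0.0, -1.0]]
contact_force: [-3.1, 0.6, 16.9]
gripper_width: 0.0553
grip_force: 65.9
```

Contact at 17 N. Releasing and rising.

>>> drive_tool --pt "0 0 -0.1 0 65" --pt "0 0 -0.1 0 75" --pt "0 0 -0.1 0 100" --pt "0 0 -0.1 0 100" --pt "0 0 -0.1 0 100"

```text
time_s: 13.8
position: [0.6199, 0.1131, 0.0681]
tool_rot: [[-1.0, 0.002, -0.0], [0.002, 1.0, -0.0], [0.0, -0.0, -1.0]]
contact_force: [0.7, 0.1, 0.7]
gripper_width: 0.0855
grip_force: 0.0
```

>>> drive_tool --pt "0 0 -2 0 100" --pt "0 0 -6 0 100" --pt "0 0 -11 0 100" --pt "0 0 -16 0 100" --pt "0 0 -17 0 100"

```text
time_s: 14.42
position: [0.6216, 0.1134, 0.242]
tool_rot: [[-1.0, 0.002, 0.006], [0.002, 1.0, 0.001], [-0.006, 0.001, -1.0]]
contact_force: [0.4, 0.1, -0.3]
gripper_width: 0.0855
grip_force: 0.0
```

```bash
python3 - <<'E'
from wr import *
from fit import fit,parts,C
s,im=shot('pics/w3raw.png'); print(s['position'])
overlay('pics/w3.png',s,im,[circ((.619,.1125),.029,.096),sq((.619,.1125),.092,.024),circ((.47,.313),.048,.008),circ((.475,.315),.017,.158)])
E
```

```text
[0.62160468 0.11336473 0.2419669 ]
```

View pics/w3.png

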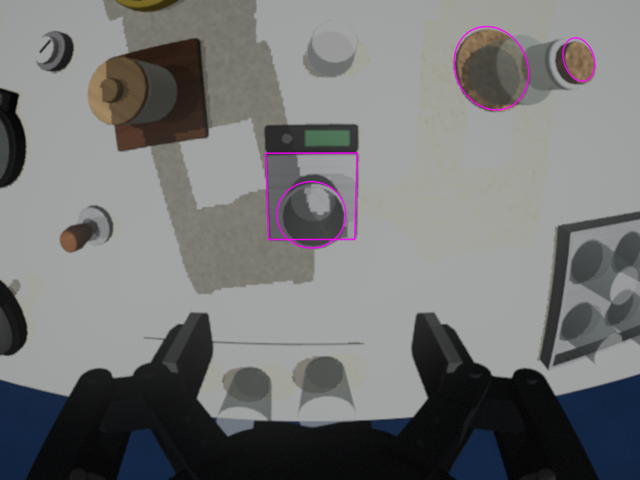

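The cup is centred on the scale at (311,213), and the coaster and carafe overlays match. Now the carafe.

>>> drive_tool --pt "14.6 20.2 0 0 100" --pt "14.6 20.2 0 0 100" --pt "14.6 20.2 0 0 100" --pt "14.6 20.2 0 0 100" --pt "14.6 20.2 0 0 100"

```text
time_s: 15.1
position: [0.4711, 0.318, 0.2369]
tool_rot: [[-1.0, -0.003, -0.002], [-0.003, 1.0, -0.001], [0.002, -0.001, -1.0]]
contact_force: [-0.2, -1.0, -0.2]
gripper_width: 0.0853
grip_force: 0.0
```

>>> drive_tool --pt "0 0 0 0 100" --pt "0 0 0 0 100"

```text
time_s: 15.35
position: [0.4748, 0.3144, 0.2376]
tool_rot: [[-1.0, 0.003, -0.001], [0.003, 1.0, -0.001], [0.001, -0.001, -1.0]]
contact_force: [-0.4, -0.3, 0.2]
gripper_width: 0.0854
grip_force: 0.0
```

```bash
python3 - <<'E'
from wr import *
s,im=shot('pics/w4raw.png'); print(s['position'])
overlay('pics/w4.png',s,im,[circ((.475,.315),.017,.158),circ((.475,.315),.021,.143),circ((.47,.313),.048,.008)],(180,100,280,210),2.5)
E
```

```text
[0.47478842 0.3143678  0.23764111]
```

View pics/w4.png

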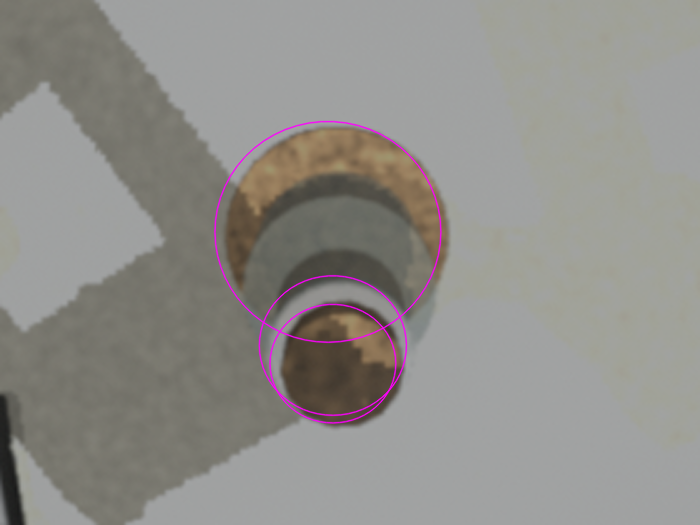

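The cork sits about 2 mm toward +y of my estimate; small correction, then grasp the neck.

>>> drive_tool --pt "-0.1 0.15 3.5 0 100" --pt "-0.1 0.15 7 0 100" --pt "-0.1 0.15 10.5 0 100" --pt "-0.1 0.15 12.3 0 100" --pt "-0.1 0.15 12.3 0 100"

```text
time_s: 16.02
position: [0.475, 0.3156, 0.1139]
tool_rot: [[-1.0, 0.003, -0.002], [0.003, 1.0, -0.001], [0.002, -0.001, -1.0]]
contact_force: [0.1, -0.1, 0.7]
gripper_width: 0.0849
grip_force: 0.0
```

>>> drive_tool --pt "0 0 0 0 70" --pt "0 0 0 0 50" --pt "0 0 0 0 40" --pt "0 0 0 0 40" --pt "0 0 0 0 40"

```text
time_s: 16.65
position: [0.4759, 0.3174, 0.1165]
tool_rot: [[-1.0, 0.002, 0.002], [0.002, 1.0, 0.001], [-0.002, 0.001, -1.0]]
contact_force: [-1.6, 0.4, 10.5]
gripper_width: 0.0395
grip_force: 59.2
```

>>> drive_tool --pt "0 0 0 0 40" --pt "0 0 0 0 40"

```text
time_s: 16.9
position: [0.4759, 0.3174, 0.1165]
tool_rot: [[-1.0, 0.002, 0.002], [0.002, 1.0, 0.001], [-0.002, 0.001, -1.0]]
contact_force: [-0.8, -1.0, 11.3]
gripper_width: 0.0392
grip_force: 59.2
```

>>> drive_tool --pt "0 0 -1 0 40" --pt "0 0 -3.5 0 40" --pt "0 0 -8 0 40" --pt "0 0 -12.5 0 40" --pt "0 0 -15 0 40"

```text
time_s: 17.52
position: [0.4757, 0.3172, 0.2683]
tool_rot: [[-1.0, 0.002, 0.002], [0.002, 1.0, 0.001], [-0.002, 0.001, -1.0]]
contact_force: [0.1, 0.4, -4.7]
gripper_width: 0.0393
grip_force: 61.5
```

>>> drive_tool --pt "-0.2 -2 0 0 40" --pt "-0.6 -7 0 0 40" --pt "-1.1 -12.5 0 0 40" --pt "-1.6 -18 0 0 40" --pt "-2.1 -23.5 0 0 40"

```text
time_s: 18.15
position: [0.4947, 0.0793, 0.2644]
tool_rot: [[-1.0, 0.002, -0.001], [0.002, 1.0, -0.0], [0.001, -0.0, -1.0]]
contact_force: [0.4, 1.0, -3.2]
gripper_width: 0.0393
grip_force: 61.8
```

>>> drive_tool --pt "-0.5 -5 0 0 40" --pt "-1 -10 0 0 40" --pt "-1.5 -15 0 0 40" --pt "-2 -20 0 0 40" --pt "-2.2 -23.5 0 0 40"

```text
time_s: 18.77
position: [0.5161, -0.1557, 0.2643]
tool_rot: [[-1.0, 0.003, -0.002], [0.003, 1.0, 0.0], [0.002, 0.0, -1.0]]
contact_force: [0.9, 0.2, -3.5]
gripper_width: 0.0396
grip_force: 61.8
```

>>> drive_tool --pt "-0.4 -5 0 0 40" --pt "-0.8 -10 0 0 40" --pt "-1.2 -14.5 0 0 40" --pt "-1.4 -16.5 0 0 40" --pt "-1.4 -16.5 0 0 40"

```text
time_s: 19.4
position: [0.53, -0.3192, 0.2642]
tool_rot: [[-1.0, 0.004, -0.001], [0.004, 1.0, 0.001], [0.001, 0.001, -1.0]]
contact_force: [0.0, 0.2, -4.2]
gripper_width: 0.0393
grip_force: 62.0
```

>>> drive_tool --pt "0 0 0 0 40" --pt "0 0 0 0 40" --pt "0 0 0 0 40"

```text
time_s: 19.77
position: [0.5312, -0.3174, 0.2653]
tool_rot: [[-1.0, 0.001, 0.0], [0.001, 1.0, -0.0], [-0.0, -0.0, -1.0]]
contact_force: [-0.2, -1.0, -3.8]
gripper_width: 0.0392
grip_force: 62.0
```

>>> drive_tool --pt "-0.15 0 3 0 40" --pt "-0.15 0 6.5 0 40" --pt "-0.15 0 10 0 40" --pt "-0.15 0 12 0 40" --pt "-0.15 0 12 0 40"

```text
time_s: 20.4
position: [0.5318, -0.3173, 0.1439]
tool_rot: [[-1.0, 0.001, -0.002], [0.001, 1.0, 0.002], [0.002, 0.002, -1.0]]
contact_force: [-0.6, -0.5, -3.7]
gripper_width: 0.0393
grip_force: 62.0
```

>>> drive_tool --pt "0 0 0.1 0 40" --pt "0 0 0.2 0 40" --pt "0 0 0.3 0 40" --pt "0 0 0.4 0 40" --pt "0 0 0.4 0 40"

```text
time_s: 21.02
position: [0.5326, -0.3182, 0.1412]
tool_rot: [[-1.0, 0.002, -0.0], [0.002, 1.0, -0.0], [0.0, -0.0, -1.0]]
contact_force: [1.4, 0.9, -4.0]
gripper_width: 0.0395
grip_force: 62.0
```

>>> drive_tool --pt "0 0 0.1 0 40" --pt "0 0 0.2 0 40" --pt "0 0 0.2 0 40"

```text
time_s: 21.4
position: [0.5325, -0.3182, 0.1391]
tool_rot: [[-1.0, 0.002, -0.0], [0.002, 1.0, 0.0], [0.0, 0.0, -1.0]]
contact_force: [0.8, 0.3, -4.0]
gripper_width: 0.0393
grip_force: 62.0
```

>>> drive_tool --pt "0 0 0.1 0 40" --pt "0 0 0.15 0 40" --pt "0 0 0.15 0 40"

```text
time_s: 21.78
position: [0.533, -0.3183, 0.1387]
tool_rot: [[-1.0, 0.002, 0.001], [0.002, 1.0, -0.001], [-0.001, -0.001, -1.0]]
contact_force: [-2.6, 2.5, 9.7]
gripper_width: 0.0392
grip_force: 63.4
```

Seated. Opening fully before rising past the lip.

>>> drive_tool --pt "0 0 0 0 50" --pt "0 0 0 0 65" --pt "0 0 0 0 100" --pt "0 0 0 0 100" --pt "0 0 0 0 100"

```text
time_s: 22.4
position: [0.5326, -0.3182, 0.1377]
tool_rot: [[-1.0, 0.002, -0.0], [0.002, 1.0, -0.0], [0.0, -0.0, -1.0]]
contact_force: [0.3, -0.6, -1.1]
gripper_width: 0.0854
grip_force: 0.0
```

>>> drive_tool --pt "0 0 -2 0 100" --pt "0 0 -5 0 100" --pt "0 0 -9 0 100" --pt "0 0 -12 0 100" --pt "0 0 -12 0 100"

```text
time_s: 23.02
position: [0.5337, -0.319, 0.2602]
tool_rot: [[-1.0, 0.002, 0.004], [0.002, 1.0, -0.002], [-0.004, -0.002, -1.0]]
contact_force: [-0.3, -0.2, -1.1]
gripper_width: 0.0858
grip_force: 0.0
```

>>> drive_tool --pt "3 26 0 0 100" --pt "3 26 0 0 100" --pt "3 26 0 0 100" --pt "3 26 0 0 100" --pt "3 26 0 0 100"

```text
time_s: 23.65
position: [0.5019, -0.055, 0.257]
tool_rot: [[-1.0, -0.001, -0.001], [-0.001, 1.0, 0.001], [0.001, 0.001, -1.0]]
contact_force: [-0.4, -1.5, 0.4]
gripper_width: 0.0852
grip_force: 0.0
```

>>> drive_tool --pt "0 0 0 0 100" --pt "0 0 0 0 100"

```text
time_s: 23.9
position: [0.5033, -0.0593, 0.2574]
tool_rot: [[-1.0, 0.003, -0.0], [0.003, 1.0, -0.0], [0.0, -0.0, -1.0]]
contact_force: [-0.6, 0.5, 0.0]
gripper_width: 0.085
grip_force: 0.0
```

```bash
python3 - <<'E'
from wr import *
from fit import fit,parts
s,im=shot('pics/w5raw.png'); print(s['position'])
overlay('pics/w5.png',s,im,[circ((.502,-.057),.031,.096),circ((.502,-.057),.011,.11),circ((.533,-.318),.05,.03),circ((.533,-.318),.035,.03),circ((.533,-.318),.017,.18),circ((.47,.313),.048,.008)])
T=eyes.read_camera('top');cv2.imwrite('pics/top2.png',T[:,:,::-1])
D=eyes.read_camera('side');cv2.imwrite('pics/side2.png',D[:,:,::-1])
for n,i in(('top',T),('side',D)): print(n,fit({n:i},parts['coaster'],(.471,.314),rng=.01))
E
```

```text
[ 0.50329028 -0.05928202  0.25738898]
top (np.float32(0.7901156), array([0.47 , 0.315]), 0)
side (np.float32(0.8975172), array([0.472, 0.311]), 0)
```

View pics/w5.png

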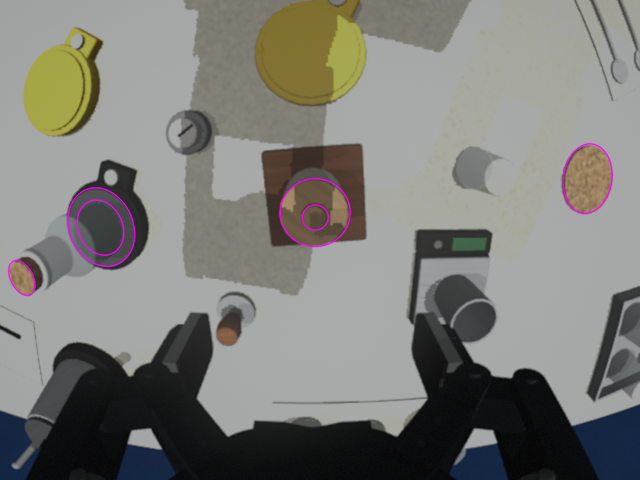

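The carafe stands on the warmer and its cork overlay at (22,278) matches; the jar is at (315,212) as expected and the coaster is clear. Picking up the jar.

>>> drive_tool --pt "0.1 0.1 5 0 100" --pt "0.1 0.1 10 0 100" --pt "0.1 0.1 15 0 100" --pt "0.1 0.1 19.4 0 100" --pt "0.1 0.1 19.4 0 100"

```text
time_s: 24.68
position: [0.4999, -0.0575, 0.0614]
tool_rot: [[-1.0, 0.003, -0.006], [0.003, 1.0, 0.001], [0.006, 0.001, -1.0]]
contact_force: [0.4, 0.3, 1.0]
gripper_width: 0.0852
grip_force: 0.0
```

>>> drive_tool --pt "0 0 0 0 60" --pt "0 0 0 0 60" --pt "0 0 0 0 60" --pt "0 0 0 0 60" --pt "0 0 0 0 60"

```text
time_s: 25.3
position: [0.5035, -0.0577, 0.0658]
tool_rot: [[-1.0, 0.002, 0.003], [0.002, 1.0, -0.001], [-0.003, -0.001, -1.0]]
contact_force: [-1.4, -3.7, 8.8]
gripper_width: 0.0595
grip_force: 63.6
```

>>> drive_tool --pt "0 0 -1 0 60" --pt "0 0 -3 0 60" --pt "0 0 -6 0 60" --pt "0 0 -10 0 60" --pt "0 0 -14 0 60"

```text
time_s: 25.92
position: [0.5019, -0.0571, 0.2062]
tool_rot: [[-1.0, 0.002, 0.001], [0.002, 1.0, -0.0], [-0.001, -0.0, -1.0]]
contact_force: [1.0, -0.1, -4.6]
gripper_width: 0.0593
grip_force: 66.1
```

>>> drive_tool --pt "0.2 2 0 0 60" --pt "0.6 7 0 0 60" --pt "1 12.5 0 0 60" --pt "1.4 18 0 0 60" --pt "1.7 22 0 0 60"

```text
time_s: 26.55
position: [0.485, 0.1651, 0.2051]
tool_rot: [[-1.0, 0.001, 0.001], [0.001, 1.0, 0.001], [-0.001, 0.001, -1.0]]
contact_force: [0.7, -0.3, -3.7]
gripper_width: 0.0592
grip_force: 66.6
```

>>> drive_tool --pt "0.4 5 0 0 60" --pt "0.8 10 0 0 60" --pt "1.2 14 0 0 60" --pt "1.3 15 0 0 60" --pt "1.3 15 0 0 60"

```text
time_s: 27.18
position: [0.4725, 0.3131, 0.2044]
tool_rot: [[-1.0, 0.001, 0.0], [0.001, 1.0, 0.0], [-0.0, 0.0, -1.0]]
contact_force: [0.6, -0.5, -3.1]
gripper_width: 0.0595
grip_force: 66.8
```

>>> drive_tool --pt "0 0 0 0 60" --pt "0 0 0 0 60" --pt "0 0 0 0 60"

```text
time_s: 27.55
position: [0.4729, 0.3122, 0.2038]
tool_rot: [[-1.0, 0.003, -0.0], [0.003, 1.0, -0.0], [0.0, -0.0, -1.0]]
contact_force: [0.9, -0.1, -4.9]
gripper_width: 0.0595
grip_force: 66.8
```

>>> drive_tool --pt "0.2 0.15 4 0 60" --pt "0.2 0.15 8 0 60" --pt "0.2 0.15 12 0 60" --pt "0.2 0.15 13.9 0 60" --pt "0.2 0.15 13.9 0 60"

```text
time_s: 28.18
position: [0.47, 0.3136, 0.0635]
tool_rot: [[-1.0, 0.002, -0.002], [0.002, 1.0, -0.001], [0.002, -0.001, -1.0]]
contact_force: [-0.7, -0.6, -3.6]
gripper_width: 0.06
grip_force: 66.7
```

>>> drive_tool --pt "0 0 0.1 0 60" --pt "0 0 0.2 0 60" --pt "0 0 0.3 0 60" --pt "0 0 0.4 0 60" --pt "0 0 0.4 0 60"

```text
time_s: 28.8
position: [0.4707, 0.3144, 0.0608]
tool_rot: [[-1.0, 0.002, 0.0], [0.002, 1.0, 0.0], [-0.0, 0.0, -1.0]]
contact_force: [-0.2, 0.3, -4.6]
gripper_width: 0.0595
grip_force: 66.7
```

>>> drive_tool --pt "0 0 0.1 0 60" --pt "0 0 0.2 0 60" --pt "0 0 0.2 0 60"

```text
time_s: 29.18
position: [0.4709, 0.3144, 0.0598]
tool_rot: [[-1.0, 0.002, 0.001], [0.002, 1.0, 0.0], [-0.001, 0.0, -1.0]]
contact_force: [-5.8, -4.7, 20.4]
gripper_width: 0.0598
grip_force: 69.5
```

>>> drive_tool --pt "0 0 -0.1 0 70" --pt "0 0 -0.1 0 80" --pt "0 0 -0.1 0 100" --pt "0 0 -0.1 0 100" --pt "0 0 -0.1 0 100"

```text
time_s: 29.8
position: [0.4708, 0.3144, 0.0596]
tool_rot: [[-1.0, 0.002, -0.0], [0.002, 1.0, -0.0], [0.0, -0.0, -1.0]]
contact_force: [0.7, 0.7, 0.3]
gripper_width: 0.0851
grip_force: 0.0
```

>>> drive_tool --pt "0 0 -2 0 100" --pt "0 0 -6 0 100" --pt "0 0 -11 0 100" --pt "0 0 -16 0 100" --pt "0 0 -16 0 100"

```text
time_s: 30.42
position: [0.4726, 0.3155, 0.2236]
tool_rot: [[-1.0, 0.002, 0.006], [0.002, 1.0, 0.003], [-0.006, 0.003, -1.0]]
contact_force: [-0.4, 0.4, 0.4]
gripper_width: 0.0853
grip_force: 0.0
```

>>> drive_tool --pt "15 22 0 0 100" --pt "15 22 0 0 100" --pt "15 22 0 0 100" --pt "15 22 0 0 100" --pt "15 22 0 0 100"

```text
time_s: 31.05
position: [0.3185, 0.5369, 0.2186]
tool_rot: [[-1.0, -0.001, -0.001], [-0.001, 1.0, -0.001], [0.001, -0.001, -1.0]]
contact_force: [0.7, -1.1, -0.4]
gripper_width: 0.0856
grip_force: 0.0
```

>>> drive_tool --pt "0 0 0 0 100" --pt "0 0 0 0 100"

```text
time_s: 31.3
position: [0.3217, 0.5335, 0.2192]
tool_rot: [[-1.0, 0.002, -0.0], [0.002, 1.0, -0.001], [0.0, -0.001, -1.0]]
contact_force: [1.2, -0.7, -0.7]
gripper_width: 0.0858
grip_force: 0.0
```

```bash
python3 - <<'E'
from fit import *
T=eyes.read_camera('top')
P=[circ((.619,.1125),.029,.096),sq((.619,.1125),.092,.024),circ((.471,.3135),.048,.008),circ((.471,.3135),.031,.09),circ((.533,-.318),.05,.03),circ((.533,-.318),.017,.18)]
cv2.imwrite('pics/end.png',cv2.resize(draw('top',T,P,80,130,450,250,2),(800,444)))
p=dict(cup=[C(.029,.096)],jar=[C(.031,.09)],carafe=[C(.017,.18)])
for k,c in(('cup',(.619,.1125)),('jar',(.471,.3135)),('carafe',(.533,-.318))): print(k,fit({'top':T},p[k],c)[1].round(4))
E
```

```text
cup [0.618  0.1125]
jar [0.469  0.3135]
carafe [ 0.531 -0.317]
```

View pics/end.png

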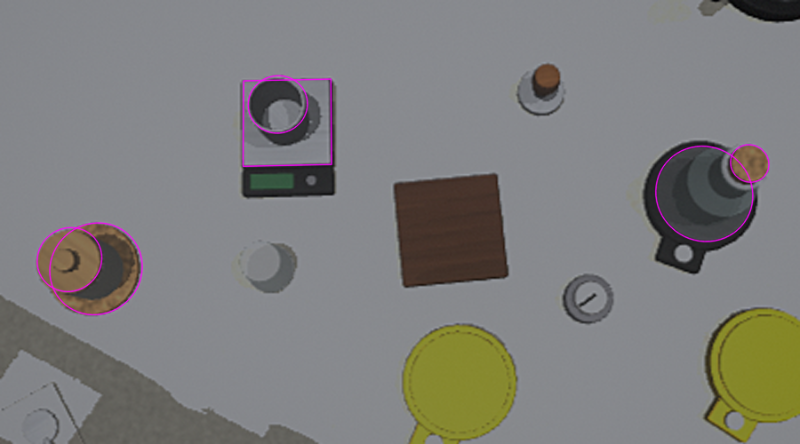

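All three vessels stand upright and centred to within about 2 mm, and the bystanders have not moved. Handing in.

```bash
python3 -c "
from rig import manip
print(manip.hand_in())"
```

```text
the job is handed in; nothing more can be done
None
```

The cup is on the scale, the carafe on the warming plate and the jar on the coaster, all upright and within about 2–3 mm of centre by the final top view; the tumbler, tamper and timer look unmoved, and the job was handed in at about 31 s (no verdict returned).

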